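# Put the loupe away in its keyed drawer and lock the unit

## Robot

A 6-joint arm with a two-finger parallel gripper is mounted at the origin on the work surface. World frame = base frame: x ahead of the robot, y to its left, z up, the work surface at z = 0. Lengths are in m, angles in rad, forces in N, time in s.
With the tool pointing down it reaches from about 0.275 to 0.775 m from the base axis. Payload 14.6 kg.
Tool frame: the origin (TCP) lies between the finger pads; the fingertips stand 25 mm ahead of it and the grasp point (between the pads) lies 6 mm ahead of it; z points along the fingers, y is the line along which they close (so a half turn about z gives the same grasp; the last joint's range is limited). The gripper opens to 85 mm and grips with 20 to 120 N. Pads are 22 mm wide; open, the fingers measure 114 mm over their backs; the gripper's body (76 mm by 85 mm) begins 54 mm behind the grasp point. The pads swing forward as they close: fully open they stand 13 mm farther back than shut.
Start: joints at [-1.257, 0.263, -0.048, 1.259, 0, 1.415], TCP at [0.237, -0.468, 0.256] pointing down, gripper open.
Joint ranges: [-2.65, 2.65], [-0.89, 1.7], [-1.18, 1.37], [-2.13, 2.11], [-1.35, 1.29], [-3.14, 3.14]. Speed limits (rad/s): [1.89, 1.89, 2.57, 2.79, 3.14, 3.14].

## Interface

Orientations are given as [roll, pitch, yaw] about the fixed x, y, z axes, in that order (R = Rz(yaw) Ry(pitch) Rx(roll)).
In Python, from rig import * gives the robot as it stands.
- The arm moves only by the tool step_arm, never from a script. Its argument "rows" is a list of rows, each a list of 5 numbers: the opening, from 0 (shut) to 1 (fully open), then the shift along the world's x, y, z in cm, then the turn about the world's z in degrees. A call has exactly 10 rows; each row shifts and turns the commanded pose from where the row before left it; what a row does not reach is not made up. A row lasts 1/8 s, in which the tool goes at most 62.5 mm and 10.7 degrees, less where a joint would pass 70% of its speed; a pose out of reach is approached as far as the arm can. A call with a gripper value outside its range is refused whole. The fingers move at their own pace and stop on an object; the grip force is fixed at half the most. Time passes only in rows, so rows that do not move let the fingers close, or fill a call up. It gives the time, the measured TCP pose, the force, the opening and the grip force at its end, in the units of the state.
- get_obs(): the state, without advancing time (a new reading comes with each control period).
- read_camera(name): name is "scene" or "top" or "wrist"; returns a dict with "img" (384x512x3 uint8, blue, green, red), "depth" (384x512 float32, m along the optical axis (not along the pixel's ray), 0 where there is no reading), "intrinsics" (3x3 intrinsics, pixels), "k1" (the pictures are not rectified: a ray, as slopes to the right and down, at radius r is drawn at 1 + k1 r^2 times it, then the intrinsics apply), "R" (3x3) and "t" (3): a world point X has camera coordinates R X + t. Camera axes: x right, y down, z forward; pixel columns grow to the right and rows downward; lengths in m; the calibration is good to about 2 mm. A picture is of the moment at which its call begins.
- sign_off(): hands the job in; it is judged then, once.
The state is a dict: "clock": time; "joint_positions": joint angles; "joint_velocities": joint speeds; "joint_efforts": joint torques, N m; "tool_pos": TCP position; "eef_rot": TCP orientation; "ft_force": force on the tool from outside, world axes, zero at the start; "moment": the same for the moment, N m; "grip_width": finger opening in m; "gripper_force": force on a finger pad.
Only numpy, scipy, OpenCV 4.12 (cv2) and the standard library are available. Lean on these libraries where they do the work, as an engineer would, in place of code of your own. Each camera call takes 0.05 s, during which the arm holds its last target. There are 200 camera calls.

## Task

Put the loupe away: press down the round key so that the key that was down pops up, pull out the drawer under the round key, stand the loupe upright on that drawer's floor and let go of it, then slide the drawer gently fully shut and press the long lock key so that the round key pops up again. Leave the other drawers shut and the vial, clamp and painting stand where they are.

Things in the scene. Friction and masses are not known exactly. Their poses are not given: they have to be found in the camera images.
- unit: Clear plastic drawer unit fixed to the table, 150 mm deep (x), 306 wide (y), 64 high: four drawers side by side, 62 mm apart, on top a grey console (top at 86 mm, x -35 to +45 mm) with five white keys in a row along y, one above each drawer and the lock key at the +y end. Origin: centre of the underside, on the table; x points from the drawer fronts (x = -75 mm) to the back, z up.
- round_key_top (a point): Centre of the top of the round key, a white disc 34 mm across; the other three drawer keys are square. It stands above its drawer, anywhere in the row of four. Top 100 mm above the table when up, 92 mm when latched down. It moves straight down.
- round_key (a joint): Depth of the round key in m: 0 up, 0.0084 latched, 0.0105 hard stop; pressing takes about 3 N until the stop. Interlocked: a key pressed past 8.4 mm stays down when let go; the key that was down pops up. A drawer slides only while its own key is down; a key can pop up only if its drawer is within 3 mm of shut.
- lock_key_top (a point): Centre of the top of the lock key, a long white bar 56 mm (unit's x) by 22 mm (unit's y); same heights as the round key.
- lock_key (a joint): Depth of the lock key in m, like round_key. It opens no drawer: with it down all drawers are locked.
- round_drawer (a joint): How far the drawer under the round key is pulled out, in m: 0 shut, 0.085 fully out, along the unit's -x. Slides with about 1 N of friction and stays where it is left.
- round_drawer_pull (a point): Middle of the grey pull of the drawer under the round key: an upright fin 34 mm long (unit's x, straight out of the drawer front), 12 mm thick (unit's y), 22 to 52 mm above the table. This point is 20 mm in front of the drawer front, 37 mm above the table, and moves with the drawer. Pinch it from above across the unit's y; neighbouring fins are 62 mm away.
- round_drawer_floor (a point): Point on the floor of that drawer, mid-width, 40 mm behind its front face, 9 mm above the table; moves with the drawer, axes as the unit's. Floor 50 mm wide inside, side walls 10 mm high; the front plate (4 mm thick) reaches 56 mm above the table. Empty; the other drawers hold small stock. Headroom inside the unit above the drawer floor: 52 mm.
- loupe: Stubby aluminium loupe standing on its round base, a cylinder 44 mm high: base 36 mm across (lowest 7 mm), barrel 30 mm across, eyepiece rim 33 mm across in the top 4 mm. 50 to 100 g. Origin: centre of its underside, z up along the barrel.
- vial: Bystander: glass vial 28 mm across, 60 mm high with its cork, upright; origin: centre of its underside.
- clamp: Bystander: steel spring clamp lying flat, about 100 mm by 50 mm by 19 mm; origin about its middle on the table.
- stand: Bystander: grey plastic painting stand, spool-shaped, foot 68 mm across, 62 mm high; origin: centre of its underside.
- square_a_key (a joint): Depth of the square key that is down at the start (its drawer holds two small vials); cap 30 mm square; values like round_key.
- square_a_drawer (a joint): Pull-out of the drawer under that key, values like round_drawer.
- square_b_key (a joint): Depth of the square key above the drawer with three white pots; cap 30 mm square; values like round_key.
- square_b_drawer (a joint): Pull-out of the drawer under that key, values like round_drawer.
- square_c_key (a joint): Depth of the square key above the drawer with a carton; cap 30 mm square; values like round_key.
- square_c_drawer (a joint): Pull-out of the drawer under that key, values like round_drawer.
Mind the look-alikes: they are no part of the job. Leave any red look-alike of the loupe alone. Leave any black look-alike of the part that bears round_key_top alone.

How it is judged:
On the way, in this order (a step that is already met when the one before it is completed fails the run):
1. the round key is latched down and the square key that was down has popped up (value of joint round_key above 0.0072 m and value of joint each of square_a_key, square_b_key, square_c_key below 0.0025 m), for 0.2 s.
2. the drawer under the round key is pulled out more than 50 mm (value of joint round_drawer above 0.05 m), for 0.1 s.
3. the loupe stands upright on the floor of that drawer, still open, and the robot has let go of it (x of loupe in the frame of round_drawer_floor between -0.034 and 0.055 m and y of loupe in the frame of round_drawer_floor between -0.02 and 0.02 m and z of loupe in the frame of round_drawer_floor between -0.003 and 0.004 m and angle between loupe's own z axis and vertical below 0.15 rad and value of joint round_drawer above 0.04 m and contact force between loupe and the arm below 0.1 N and contact force between loupe and the fingers below 0.1 N), for 0.2 s.
4. the drawer is shut with the loupe standing in it (x of loupe in the frame of round_drawer_floor between -0.034 and 0.055 m and y of loupe in the frame of round_drawer_floor between -0.02 and 0.02 m and z of loupe in the frame of round_drawer_floor between -0.003 and 0.004 m and angle between loupe's own z axis and vertical below 0.15 rad and value of joint round_drawer below 0.003 m), for 0.1 s.
5. the lock key is latched down and the round key has popped up (value of joint lock_key above 0.0072 m and value of joint each of round_key, square_a_key, square_b_key, square_c_key below 0.0025 m), for 0.2 s.
At the end, for the whole second after the job is handed in: The lock key is latched down (deeper than 7.2 mm), all four other keys are up (within 2.5 mm), all four drawers are shut (within 4 mm), and the loupe stands upright (within 0.15 rad), at rest, on the floor of the drawer under the round key (all of step 5 and value of joint each of round_drawer, square_a_drawer, square_b_drawer, square_c_drawer below 0.004 m and x of loupe in the frame of round_drawer_floor between -0.034 and 0.055 m and y of loupe in the frame of round_drawer_floor between -0.02 and 0.02 m and z of loupe in the frame of round_drawer_floor between -0.003 and 0.004 m and angle between loupe's own z axis and vertical below 0.15 rad and linear speed of loupe below 0.02 m/s); the robot touches nothing.
It fails at once if the vial, the clamp or the painting stand was shifted by more than 20 mm (distance of any of vial, clamp, stand from where it was at the start of the episode above 0.02 m).
It fails at once if another drawer was pulled out more than 12 mm (value of joint any of square_a_drawer, square_b_drawer, square_c_drawer above 0.012 m).
It fails at once if the drawer was slammed shut (faster than 0.4 m/s) (velocity of joint round_drawer below -0.4 m/s).
It also fails if it takes over 72 s, if anything falls off the work surface, if the arm or the gripper's body presses on something with over 40 N, if the wrist force passes 120 N, or if a joint passes its speed limit or range.

## Working session

There is one attempt and no reset: what is moved stays moved. The work goes in short steps, Python scripts to look and compute and a tool call to move; the robot and the scene stay as the last step left them, time stands still between calls to the robot, and variables do not carry over. Pictures are saved under pics/ and viewed, at most 10 in all, crops included, and the job is handed in when it is done.

Besides the shell and the picture viewer there is one more tool, called as name([rows], argument=value, ...), one row to a line, values as JSON. step_arm: Moves the arm, as the interface text tells. Its arguments: {"type":"object","properties":{"rows":{"type":"array"}},"required":["rows"]}

```bash
mkdir -p pics; cat > h.py <<'E'
from rig import *
import numpy as np, cv2
def cloud(c):
    K=np.array(c["intrinsics"]);k1=c["k1"];d=c["depth"]
    D=np.array([k1,0,0,0,0.])
    h,w=d.shape
    u,v=np.meshgrid(np.arange(w),np.arange(h))
    p=cv2.undistortPoints(np.stack([u,v],-1).reshape(-1,1,2).astype(float),K,D).reshape(h,w,2)
    P=np.dstack([p*d[...,None],d])
    return (P-np.array(c["t"]))@np.array(c["R"])
E
python3 - <<'E'
from h import *
for n in ("scene","top"):
    c=read_camera(n); cv2.imwrite(f"pics/{n}0.png",c["img"]); np.savez(f"{n}0.npz",P=cloud(c),img=c["img"],d=c["depth"])
print(get_obs())
E
```

```text
{'clock': 0.1, 'joint_positions': array([-1.25726997e+00,  2.63481409e-01, -4.88701702e-02,  1.25940378e+00,
        2.15598793e-05,  1.41552755e+00]), 'joint_velocities': array([-0.0017536 , -0.00147204,  0.00328613,  0.00079372,  0.00100349,
        0.00129295]), 'joint_efforts': array([ 3.75081829e-03, -6.38579607e+01,  3.85062540e+01,  1.01268906e-02,
       -1.13147855e-04, -8.72459651e-06]), 'tool_pos': array([ 0.23714667, -0.46813742,  0.25587111]), 'eef_rot': array([-3.14064849e+00, -1.69610331e-04,  4.68795052e-01]), 'ft_force': array([0.51573668, 0.5647523 , 0.31651769]), 'moment': array([ 0.02678247, -0.0270327 ,  0.02105808]), 'gripper_force': 0.0, 'grip_width': 0.08555795986058967}
```

View pics/scene0.png

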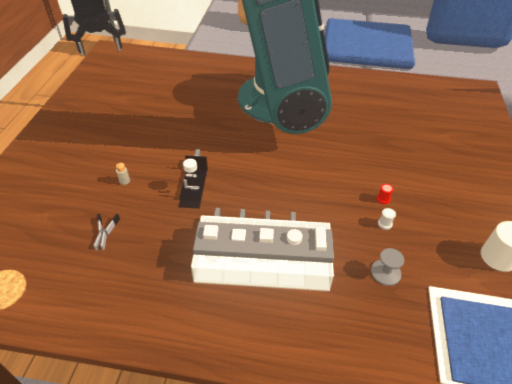

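View pics/top0.png

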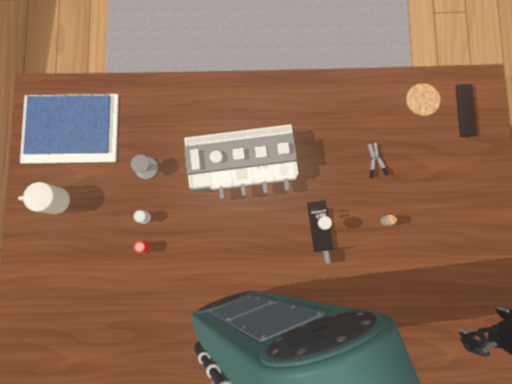

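The unit is at top (185–298, 127–190). Its round key is at (216,157), the lock bar at (195,159) and the round drawer's fin at (222,192). The aluminium loupe is at (142,216) and the red look-alike at (141,247).

```bash
python3 - <<'E'
from h import *
z=np.load("top0.npz");P=z["P"];img=z["img"]
for n,(u,v) in dict(round=(216,157),lock=(195,159),s1=(238,154),s2=(261,152),s3=(284,148),fin=(222,192),fin2=(243,189),fin3=(265,187),fin4=(286,185),loupe=(142,216),red=(141,247),stand=(145,167)).items():
    print(n,P[v,u].round(4),np.median(P[v-1:v+2,u-1:u+2].reshape(-1,3),0).round(4),img[v,u])
# loupe mask & keys by height
X,Y,Z=P[...,0],P[...,1],P[...,2]
def cc(lo,hi,box):
    m=((Z>lo)&(Z<hi)).astype(np.uint8); b=np.zeros_like(m);b[box[1]:box[3],box[0]:box[2]]=1
    n,l,s,c=cv2.connectedComponentsWithStats(m&b)
    for i in range(1,n):
        if s[i,4]>8: q=P[l==i]; print(lo,s[i],((q.min(0)+q.max(0))/2).round(4),q.mean(0).round(4),np.ptp(q,0).round(3))
cc(.0885,.11,(170,120,310,205)); cc(.035,.055,(125,200,160,235)); cc(.04,.056,(205,180,300,205))
z=np.load("scene0.npz");P=z["P"];X,Y,Z=P[...,0],P[...,1],P[...,2]
print("scene")
cc(.0885,.11,(185,205,340,290)); cc(.035,.055,(370,200,400,235)); cc(.04,.056,(205,200,305,225))
E
```

```text
round [0.6488 0.1161 0.0993] [0.648  0.1161 0.1001] [220 233 244]
lock [0.6435 0.1729 0.1021] [0.6437 0.173  0.1013] [219 233 243]
s1 [0.6554 0.0559 0.1018] [0.6561 0.056  0.1004] [220 234 244]
s2 [ 0.6621 -0.0069  0.0929] [ 0.6621 -0.0069  0.0929] [220 234 244]
s3 [ 0.6706 -0.0699  0.0987] [ 0.6696 -0.0699  0.0993] [219 233 243]
fin [0.5586 0.1047 0.0556] [0.5593 0.1053 0.051 ] [145 154 161]
fin2 [0.5664 0.0456 0.0538] [0.5667 0.0456 0.0526] [153 162 169]
fin3 [ 0.5715 -0.0166  0.0507] [ 0.5713 -0.0166  0.0519] [151 161 168]
fin4 [ 0.576  -0.076   0.0517] [ 0.576 -0.076  0.052] [151 160 168]
loupe [0.496  0.3324 0.0423] [0.4958 0.3313 0.0453] [219 233 232]
red [0.4093 0.3318 0.0449] [0.4093 0.3318 0.0442] [166 181 231]
stand [0.6327 0.321  0.0628] [0.6327 0.321  0.0624] [147 155 162]
0.0885 [276 140  14  17 141] [ 0.6734 -0.0657  0.0974] [ 0.6697 -0.066   0.0985] [0.045 0.035 0.018]
0.0885 [253 145  14  13 125] [ 0.6656 -0.0027  0.0928] [ 0.6637 -0.0052  0.0921] [0.034 0.036 0.008]
0.0885 [189 147  15  24 192] [0.6479 0.1725 0.0969] [0.6444 0.173  0.0989] [0.065 0.039 0.017]
0.0885 
[... 832 characters left out ...]
051  0.0912] [0.035 0.031 0.008]
0.0885 [260 228  14  15 179] [0.6587 0.0558 0.0961] [0.6607 0.0564 0.0982] [0.033 0.031 0.015]
0.0885 [287 229  15  16 188] [0.6522 0.117  0.0957] [0.6542 0.1172 0.0979] [0.034 0.033 0.014]
0.035 [382 208  13  12 122] [0.4974 0.3373 0.0422] [0.4987 0.3369 0.0432] [0.036 0.029 0.013]
0.04 [214 208   6   8  42] [ 0.5782 -0.0783  0.0492] [ 0.5777 -0.0774  0.0509] [0.027 0.014 0.01 ]
0.04 [240 209   5   9  44] [ 0.5712 -0.016   0.052 ] [ 0.5713 -0.0159  0.0513] [0.028 0.014 0.006]
0.04 [265 210   6   9  41] [0.5631 0.0452 0.0511] [0.5634 0.045  0.051 ] [0.026 0.011 0.004]
0.04 [290 212   6   9  48] [0.5565 0.1072 0.047 ] [0.5575 0.1071 0.0506] [0.028 0.013 0.014]
```

step_arm([
  [0,2.1,2.9,0,8],
  [0,2.1,2.9,0,8],
  [0,2.1,2.9,0,8],
  [0,2.1,2.9,0,8],
  [0,2.1,2.9,0,8],
  [0,2.1,2.9,0,8],
  [0,2.1,2.9,0,8],
  [0,2.1,2.9,0,8],
  [0,2.1,2.9,0,8],
  [0,2.1,2.9,0,8],
])

```text
clock: 1.35
tool_pos: [0.4477, -0.1772, 0.2561]
eef_rot: [-3.141, -0.0, 1.87]
ft_force: [-0.5, -0.6, 0.5]
grip_width: -0.0001
gripper_force: 0.0
```

step_arm([
  [0,2.1,2.9,-1,8],
  [0,2.1,2.9,-1,8],
  [0,2.1,2.9,-1,8],
  [0,2.1,2.9,-1,8],
  [0,2.1,2.9,-1,8],
  [0,2.1,2.9,-1,8],
  [0,2.1,2.9,-1,8],
  [0,2.1,2.9,-1,8],
  [0,2.1,2.9,0,7.5],
  [0,0,0,0,0],
])

```text
clock: 2.6
tool_pos: [0.6368, 0.0844, 0.1753]
eef_rot: [3.141, -0.001, 3.116]
ft_force: [-0.4, 0.2, -0.3]
grip_width: 0.0
gripper_force: 0.0
```

step_arm([
  [0,1.5,3.3,0,8],
  [0,0,0,-2,0],
  [0,0,0,-2,0],
  [0,0,0,-1,0],
  [0,0,0,-0.3,0],
  [0,0,0,-0.3,0],
  [0,0,0,-0.2,0],
  [0,0,0,-0.1,0],
  [0,0,0,0,0],
  [0,0,0,0,0],
])

```text
clock: 3.85
tool_pos: [0.6513, 0.1156, 0.1174]
eef_rot: [-3.141, 0.0, -3.031]
ft_force: [0.1, -1.1, 2.0]
grip_width: -0.0002
gripper_force: 0.7
```

step_arm([
  [0,0,0,-0.1,0],
  [0,0,0,-0.1,0],
  [0,0,0,-0.1,0],
  [0,0,0,0,0],
  [0,0,0,0,0],
  [0,0,0,1,0],
  [0,0,0,2,0],
  [0.4,-2,0,2,0],
  [0.4,-4,-0.5,0,0],
  [0.4,-4,-0.5,0,0],
])

```text
clock: 5.1
tool_pos: [0.55, 0.1057, 0.1646]
eef_rot: [3.141, 0.0, -3.03]
ft_force: [0.8, 0.2, -0.1]
grip_width: 0.0342
gripper_force: 0.0
```

```bash
python3 - <<'E'
from h import *
print(get_obs()["tool_pos"])
c=read_camera("scene");P=cloud(c);Z=P[...,2]
for n,b in dict(s3=(203,225,219,239),s2=(232,229,246,242),s1=(260,228,274,243),rnd=(287,229,302,245)).items():
    q=P[b[1]+3:b[3]-5,b[0]+3:b[2]-3].reshape(-1,3);print(n,np.median(q,0).round(4))
c=read_camera("wrist");cv2.imwrite("pics/w1.png",c["img"])
E
```

```text
[0.55001917 0.10566348 0.16463375]
s3 [ 0.6737 -0.066   0.0996]
s2 [ 0.6707 -0.0036  0.0996]
s1 [0.6602 0.0567 0.0995]
rnd [0.6471 0.1167 0.0911]
```

View pics/w1.png

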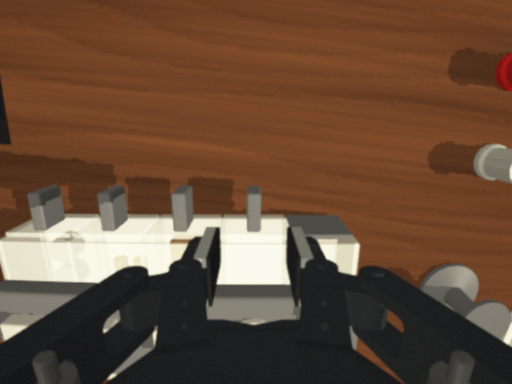

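The round key is latched and the other three are up. In the wrist view the fin, at (254,210), is centred between the fingers.

step_arm([
  [0.4,0,0.1,-4,0],
  [0.4,0,0,-4,0],
  [0.4,0,0,-2,0],
  [0.4,0,0,-1.5,0],
  [0.4,0,0,0,0],
  [0,0,0,0,0],
  [0,0,0,0,0],
  [0,0,0,0,0],
  [0,0,0,0,0],
  [0,0,0,0,0],
])

```text
clock: 6.45
tool_pos: [0.5518, 0.1066, 0.0501]
eef_rot: [-3.141, 0.002, -3.031]
ft_force: [-0.8, -1.2, 7.6]
grip_width: 0.0111
gripper_force: 61.7
```

step_arm([
  [0,-0.5,-0.06,0,0],
  [0,-1,-0.11,0,0],
  [0,-1.5,-0.17,0,0],
  [0,-1.5,-0.17,0,0],
  [0,-1.5,-0.17,0,0],
  [0,-1.2,-0.13,0,0],
  [0,-0.8,-0.09,0,0],
  [0,0,0,0,0],
  [0,0,0,0,0],
  [0.4,0,0,0,0],
])

```text
clock: 7.7
tool_pos: [0.4715, 0.0977, 0.0497]
eef_rot: [3.142, 0.001, -3.031]
ft_force: [-1.0, 0.4, 0.5]
grip_width: 0.0278
gripper_force: 0.0
```

step_arm([
  [0.4,0,0,0,0],
  [0.4,0,0,0,0],
  [0.4,0,0,2,0],
  [0.4,0,0,4,0],
  [0.4,0,0,4,0],
  [0.7,0,3,2,0],
  [0.7,0.2,4,0,0],
  [0.7,0.5,5,0,0],
  [0.7,0.5,5,0,0],
  [0.7,0.5,4,0,0],
])

```text
clock: 8.95
tool_pos: [0.488, 0.3095, 0.1691]
eef_rot: [3.142, -0.0, -3.03]
ft_force: [0.9, 0.9, 0.6]
grip_width: 0.0597
gripper_force: 0.0
```

```bash
python3 - <<'E'
from h import *
print(get_obs()["tool_pos"])
c=read_camera("scene");P=cloud(c);X,Y,Z=P[...,0],P[...,1],P[...,2]
cv2.imwrite("pics/s2.png",cv2.resize(c["img"][130:330,180:430],None,fx=3,fy=3)[:600])
def cc(m):
    n,l,s,k=cv2.connectedComponentsWithStats(m.astype(np.uint8))
    for i in range(1,n):
        if s[i,4]>15: q=P[l==i]; print(s[i],((q.min(0)+q.max(0))/2).round(4),q.mean(0).round(4),np.ptp(q,0).round(3))
cc((Z>.04)&(Z<.06)&(X>.42)&(X<.585)&(Y>-.1)&(Y<.16))
E
```

```text
[0.48801849 0.30954972 0.16914096]
[281 188  24  15 167] [0.4843 0.1002 0.0489] [0.4939 0.0997 0.0498] [0.044 0.058 0.018]
[215 208   6   8  33] [ 0.5748 -0.0778  0.0473] [ 0.5747 -0.077   0.0503] [0.02  0.014 0.013]
[240 209   5   9  42] [ 0.5702 -0.0161  0.0517] [ 0.5706 -0.0159  0.0512] [0.026 0.014 0.007]
[265 210   6   9  41] [0.5621 0.0452 0.0507] [0.5634 0.045  0.051 ] [0.028 0.012 0.006]
```

View pics/s2.png

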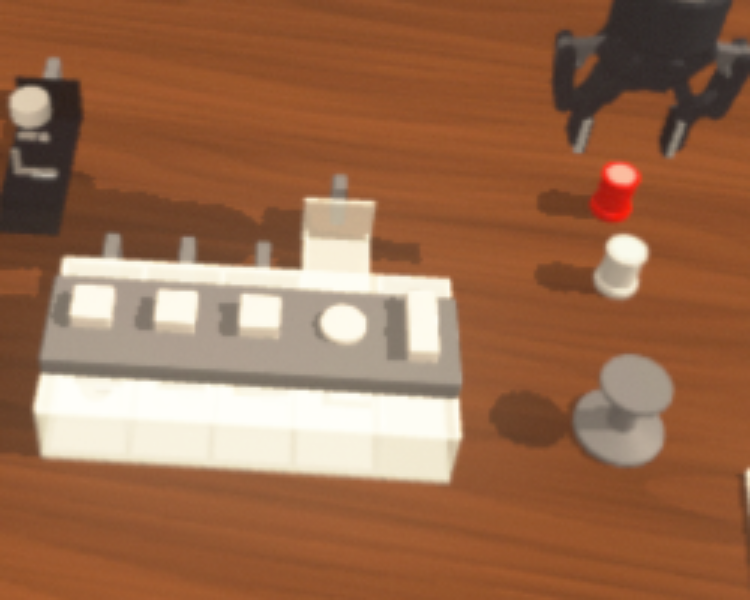

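Drawer 4 is out about 80 mm and the other drawers are shut. The loupe, at crop (622,265), is upright.

step_arm([
  [0.7,0.9,2.85,0,0],
  [0.7,0,0,-4,0],
  [0.7,0,0,-4,0],
  [0.7,0,0,-3,0],
  [0.7,0,0,-1.9,0],
  [0.7,0,0,0,0],
  [0,0,0,0,0],
  [0,0,0,0,0],
  [0,0,0,0,0],
  [0,0,0,0,0],
])

```text
clock: 10.25
tool_pos: [0.4977, 0.3366, 0.0413]
eef_rot: [3.141, 0.002, -3.03]
ft_force: [-0.2, 1.9, 7.3]
grip_width: 0.0302
gripper_force: 58.6
```

step_arm([
  [0,0,0,2,0],
  [0,0,0,4,0],
  [0,0,0,4,0],
  [0,0.6,-4,0,0],
  [0,0.6,-4,0,0],
  [0,0.6,-4,0,0],
  [0,0.6,-4,0,0],
  [0,0.6,-4,0,0],
  [0,0.6,-3.2,0,0],
  [0,0,0,0,0],
])

```text
clock: 11.5
tool_pos: [0.5336, 0.1023, 0.1406]
eef_rot: [-3.141, 0.0, -3.033]
ft_force: [0.1, 0.7, -0.8]
grip_width: 0.0302
gripper_force: 59.2
```

```bash
python3 - <<'E'
from h import *
print(get_obs()["tool_pos"],get_obs()["grip_width"])
c=read_camera("wrist");cv2.imwrite("pics/w3.png",c["img"])
E
```

```text
[0.53356012 0.1023275  0.14056586] 0.030196769842854618
```

View pics/w3.png

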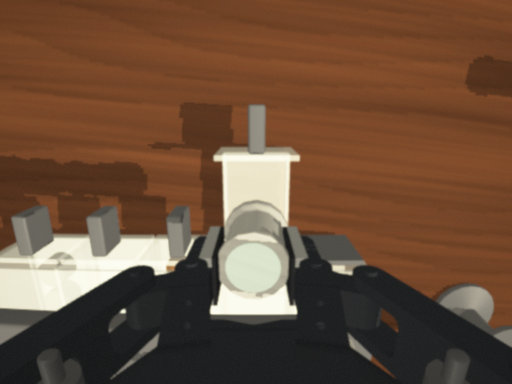

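The loupe hangs upright, centred at column 253 over the drawer at columns 222–290. A shift of +2 mm in y, then I lower it.

step_arm([
  [0,0,0.2,0,0],
  [0,0,0,-3,0],
  [0,0,0,-3,0],
  [0,0,0,-1.5,0],
  [0,0,0,-0.8,0],
  [0,0,0,-0.4,0],
  [0,0,0,-0.2,0],
  [0,0,0,-0.1,0],
  [0,0,0,0,0],
  [0,0,0,0,0],
])

```text
clock: 12.8
tool_pos: [0.5333, 0.1061, 0.0505]
eef_rot: [-3.142, 0.0, -3.031]
ft_force: [0.4, 0.2, -1.0]
grip_width: 0.0303
gripper_force: 59.2
```

step_arm([
  [0,0,0,-0.05,0],
  [0,0,0,-0.05,0],
  [0,0,0,0,0],
  [0.6,0,0,0,0],
  [0.6,0,0,0,0],
  [0.6,0,0,0,0],
  [0.6,0,0,0,0],
  [0.6,0,0,2,0],
  [0.6,0,0,3,0],
  [0.6,0,0,3,0],
])

```text
clock: 14.05
tool_pos: [0.533, 0.1061, 0.1301]
eef_rot: [3.142, -0.0, -3.031]
ft_force: [-0.1, -0.7, 0.0]
grip_width: 0.0516
gripper_force: 0.0
```

step_arm([
  [0.4,-2,-0.3,0,0],
  [0.4,-4,-0.5,0,0],
  [0.4,0,0,0,0],
  [0.4,0,0,0,0],
  [0.4,0,0,0,0],
  [0.4,0,0,0,0],
  [0.4,0,0,0,0],
  [0.4,0,0,0,0],
  [0.4,0,0,0,0],
  [0.4,0,0,0,0],
])

```text
clock: 15.3
tool_pos: [0.4732, 0.0981, 0.1293]
eef_rot: [-3.142, 0.0, -3.031]
ft_force: [-0.8, -0.0, 0.1]
grip_width: 0.034
gripper_force: 0.0
```

```bash
python3 - <<'E'
from h import *
print(get_obs()["tool_pos"])
c=read_camera("wrist");cv2.imwrite("pics/w4.png",c["img"])
E
```

```text
[0.47321501 0.09814388 0.12930082]
```

View pics/w4.png

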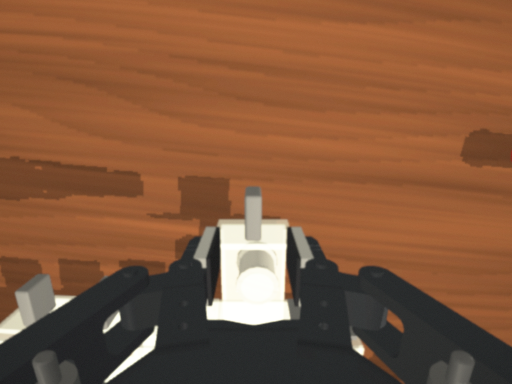

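The loupe stands in the drawer at (255,278), with the fin at (253,212) between the fingers. Next I pinch the fin and slide the drawer shut.

step_arm([
  [0.4,-0.2,0,-4,0],
  [0.4,0,0,-3,0],
  [0.4,0,0,-0.9,0],
  [0.4,0,0,0,0],
  [0,0,0,0,0],
  [0,0,0,0,0],
  [0,0,0,0,0],
  [0,0,0,0,0],
  [0,0,0,0,0],
  [0,0.3,0.03,0,0],
])

```text
clock: 16.6
tool_pos: [0.4749, 0.0982, 0.0513]
eef_rot: [-3.141, 0.002, -3.031]
ft_force: [0.5, -3.7, 5.9]
grip_width: 0.0107
gripper_force: 62.3
```

step_arm([
  [0,0.5,0.06,0,0],
  [0,0.8,0.09,0,0],
  [0,1,0.11,0,0],
  [0,1,0.11,0,0],
  [0,1,0.11,0,0],
  [0,1,0.11,0,0],
  [0,1,0.11,0,0],
  [0,0.6,0.07,0,0],
  [0,0.4,0.04,0,0],
  [0,0,0,0,0],
])

```text
clock: 17.85
tool_pos: [0.5483, 0.1063, 0.0513]
eef_rot: [-3.141, 0.002, -3.031]
ft_force: [1.6, -2.9, 5.5]
grip_width: 0.0108
gripper_force: 62.1
```

step_arm([
  [0,0.2,0.02,0,0],
  [0,0.1,0.01,0,0],
  [0,0.1,0.01,0,0],
  [0,0.1,0.01,0,0],
  [0,0,0,0,0],
  [0,0,0,0,0],
  [0,0,0,0,0],
  [0,0,0,0,0],
  [0,0,0,0,0],
  [0,0,0,0,0],
])

```text
clock: 19.1
tool_pos: [0.5514, 0.1067, 0.0512]
eef_rot: [-3.141, -0.001, -3.031]
ft_force: [-8.9, -4.6, 13.7]
grip_width: 0.0107
gripper_force: 63.6
```

The force of −8.9 N in x shows the drawer is at its stop. I release, go to the lock key and press it.

step_arm([
  [0.4,0,0,0,0],
  [0.4,0,0,0,0],
  [0.4,0,0,0,0],
  [0.4,0,0,3,0],
  [0.4,0,0,4,0],
  [0.4,0,0,4,0],
  [0,3,2.2,0,0],
  [0,3.2,2.2,0,0],
  [0,3.2,2.3,0,0],
  [0,0,0,0,0],
])

```text
clock: 20.35
tool_pos: [0.6476, 0.1753, 0.1593]
eef_rot: [3.141, -0.0, -3.029]
ft_force: [-1.1, 0.7, -0.1]
grip_width: -0.0002
gripper_force: 0.0
```

```bash
python3 - <<'E'
from h import *
print(get_obs()["tool_pos"],get_obs()["grip_width"])
c=read_camera("scene");P=cloud(c);X,Y,Z=P[...,0],P[...,1],P[...,2]
m=(Z>.04)&(Z<.054)&(X>.42)&(X<.585)&(Y>-.1)&(Y<.16)
n,l,s,k=cv2.connectedComponentsWithStats(m.astype(np.uint8))
for i in range(1,n):
    if s[i,4]>15: print(P[l==i].mean(0).round(4))
E
```

```text
[0.64755283 0.1753222  0.15933007] -0.0001567825431105779
[ 0.5749 -0.077   0.0505]
[ 0.5709 -0.016   0.0509]
[0.5635 0.045  0.0508]
[0.5569 0.1075 0.0509]
```

step_arm([
  [0,0,-0.1,-2,0],
  [0,0,0,-1.5,0],
  [0,0,0,-0.3,0],
  [0,0,0,-0.2,0],
  [0,0,0,-0.2,0],
  [0,0,0,-0.2,0],
  [0,0,0,-0.1,0],
  [0,0,0,-0.1,0],
  [0,0,0,0,0],
  [0,0,0,0,0],
])

```text
clock: 21.65
tool_pos: [0.6463, 0.1731, 0.1145]
eef_rot: [-3.142, 0.0, -3.031]
ft_force: [-0.5, -0.9, 5.7]
grip_width: 0.0001
gripper_force: 2.4
```

step_arm([
  [0,0,0,0,0],
  [0,0,0,1,0],
  [0,0,0,3,0],
  [0,0,0,4,0],
  [0,-4,0,0,0],
  [0,-5,0,0,0],
  [0,-5,0,0,0],
  [0,0,0,0,0],
  [0,0,0,0,0],
  [0,0,0,0,0],
])

```text
clock: 22.9
tool_pos: [0.5072, 0.173, 0.1943]
eef_rot: [3.142, 0.0, -3.031]
ft_force: [0.1, 0.2, 0.6]
grip_width: 0.0004
gripper_force: 0.0
```

```bash
python3 - <<'E'
from h import *
print(get_obs()["tool_pos"])
c=read_camera("scene");P=cloud(c)
cv2.imwrite("pics/s5.png",cv2.resize(c["img"][130:330,180:430],None,fx=3,fy=3))
for n,b in dict(s3=(203,225,219,239),s2=(232,229,246,242),s1=(260,228,274,243),rnd=(287,229,302,245),lock=(315,227,327,250)).items():
    q=P[b[1]+3:b[3]-5,b[0]+3:b[2]-3].reshape(-1,3);print(n,np.median(q,0).round(4))
E
```

```text
[0.50722721 0.17304571 0.19430614]
s3 [ 0.6742 -0.0666  0.0995]
s2 [ 0.6722 -0.0037  0.0994]
s1 [0.6597 0.0567 0.0994]
rnd [0.6534 0.1167 0.0993]
lock [0.6412 0.1747 0.0914]
```

View pics/s5.png

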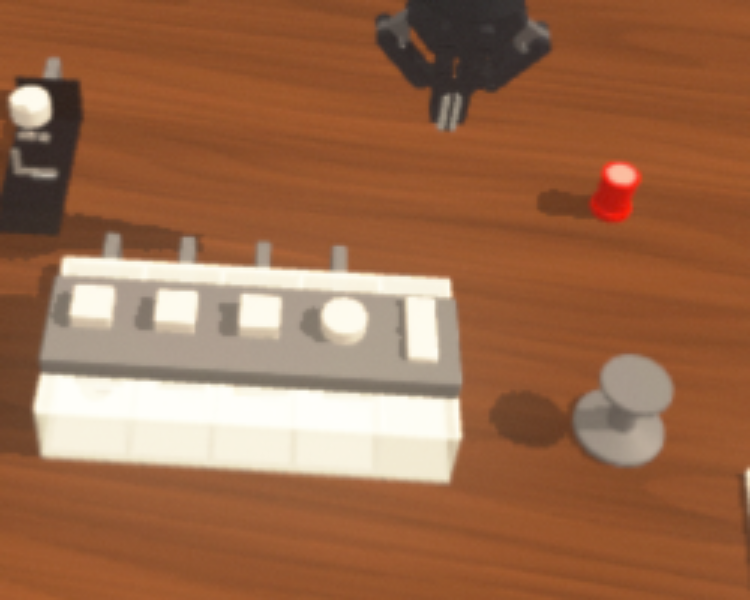

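The lock key at crop (421,328) is down, the round key at (343,318) and the square keys are up, and all drawers are shut.

```bash
python3 -c "
from rig import *
print(sign_off())"
```

```text
the job is handed in; nothing more can be done
None
```

The job is handed in: the loupe was standing upright in the round-key drawer before I closed it, and the last camera look shows all drawers shut, the lock key down and the other four keys up; no verdict came back.

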